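# Raise the grow lamp six clicks and set the succulent bowl under it

## Task

The small succulent bowl is to go under the grow lamp. Lift the lamp by its orange handle exactly six clicks of the ratchet above where it stands now and let the pawl take its weight; then stand the bowl upright and wholly on the round cork mat beneath the lamp, without tipping or dropping it. Leave the lamp at that height and the watering can, vase and bulb planter where they are.

Things in the scene. Friction and masses are not known exactly. Their poses are not given: they have to be found in the camera images.
- stand: Grow-lamp stand, screwed to the bench: grey steel tray, x -75 to +75 mm, y -100 to +190 mm, 8 mm thick, lip 16 mm high all round. Origin on the bench under the cork mat's centre; z up, x away from the robot, turned up to 30 degrees to its left. A grey sleeve 35 by 39 mm, 175 mm high, stands at x 0, y +150 mm, with the pawl on its +x face (to x 50 mm).
- mat (a point): Centre of the upper face of the round cork mat, 110 mm across, where the bowl is to stand. It lies 12 mm above the bench; axes as stand.
- lamp (a joint): Height of the toothed column with the lamp, m, growing upwards; top stop 0.116. The pawl holds it at rests every 10 mm (0, 0.010 ... 0.110), one click each, and drops in 1 to 3 mm above a rest; let down or let go, the column sinks back onto the last rest passed. Lifting takes 8 to 11 N. Starts on one of the rests 0 to 0.030.
- lamp_handle (a point): Middle of the handle bar on top of the column, straight above the sleeve: orange round bar 16 mm thick, 70 mm free length along the stand's y, with 28 mm clear below it down to the flat lamp arm. 227 mm above the bench when lamp is 0, and rises with it.
- lamp_panel (a point): Centre of the underside of the LED bar, 70 mm (stand x, -35 to +35) by 190 mm (stand y, -75 to +115 about the mat), 30 mm thick, under a flat arm. Straight over the mat, 153 mm above the bench when lamp is 0; rises with it. After six clicks 213 to 243 mm above the bench, so a hand comes in under its front edge leaning 35 to 45 degrees.
- pawl (a joint): Angle of the brass pawl on the sleeve, rad: near 0 when it is in a notch, about 0.14 as it rides over a tooth. Its red tail, 36 mm below the pivot, releases the ratchet if pressed towards the sleeve; not needed for the work.
- bowl: White ceramic succulent bowl with a low green rosette, 0.22 to 0.42 kg. Origin at the centre of its underside, z up. Foot 48 mm across, widening to upright walls 62 mm across from 22 to 60 mm height (grip here); the plant rises to 78 mm in the middle. Starts standing on the bench.
- can: Red plastic sprinkling can, bystander: body 112 mm across and 120 mm high, handle to 177 mm, spout to 150 mm from the middle on its +y side. Origin under the body's centre.
- vase: Glass propagation vase with a cutting, bystander: 92 mm across, 160 mm high (cutting to 260 mm). Origin under its centre.
- planter: Stainless steel bulb planter standing on its cutting rim, bystander: tube 66 mm across and 120 mm high, wooden cross grip 130 mm long along its y at 228 mm. Origin under its centre.
Not all that is in view belongs to the job. There is more than one size of the bowl; the one meant has the size given above.

How it is judged (in metres and radians):
On the way, in this order (a step that is already met when the one before it is completed fails the run):
1. the lamp has been raised exactly six clicks, rests on the pawl and has been let go (distance of lamp_handle from where it was at the start of the episode between 0.056 and 0.064 m and velocity of joint lamp between -0.01 and 0.01 m/s and contact force between each of the arm, the fingers and lamp below 0.1 N), for 0.3 s.
2. the bowl stands upright on the cork mat under the lamp (horizontal distance between bowl and mat below 0.031 m and z of bowl in the frame of mat below 0.004 m and angle between bowl's own z axis and vertical below 0.1 rad), for 0.2 s.
At the end, for the whole second after the job is handed in: The lamp rests on the pawl exactly six notches (60 mm, within 4 mm) above its start, and the bowl stands still and upright (within 0.1 rad) with its whole foot on the cork mat (centre within 31 mm of the mat's centre), both let go (all of step 2 and distance of lamp_handle from where it was at the start of the episode between 0.056 and 0.064 m and z of bowl in the frame of mat above -0.004 m and linear speed of bowl below 0.02 m/s); the robot touches nothing.
It fails at once if the bowl is tipped more than 30 degrees (angle between bowl's own z axis and vertical above 0.52 rad).
It fails at once if the bowl is dropped (falls free faster than 0.45 m/s, about 10 mm of fall) (contact force between the fingers and bowl below 0.05 N and linear speed of bowl above 0.45 m/s).
It fails at once if the watering can, vase or bulb planter is shifted more than 20 mm or tipped over (distance of any of can, vase, planter from where it was at the start of the episode above 0.02 m or angle between any of can, vase, planter's own z axis and vertical above 0.4 rad).
It also fails if it takes over 64 s, if anything falls off the work surface, if the arm or the gripper's body presses on something with over 40 N, if the wrist force passes 120 N, or if a joint passes its speed limit or range.

## Robot

A 6-joint arm with a two-finger parallel gripper is mounted at the origin on the work surface. World frame = base frame: x ahead of the robot, y to its left, z up, the work surface at z = 0. Lengths are in mm, angles in degrees, forces in N, time in s.
With the tool pointing down it reaches from about 300 to 850 mm from the base axis. Payload 4.2 kg.
Tool frame: the origin (TCP) lies midway between the tips of the shut fingers; the grasp point (between the pads) lies 19 mm behind it; x points along the fingers, y is the direction in which the jaws open and shut, and the axes are right-handed (so a half turn about x gives the same grasp; the last joint's range is limited). The gripper opens to 91 mm and grips with 3 to 60 N. Pads are 32 mm wide; open, the fingers measure 118 mm over their backs; the gripper's body (76 mm by 178 mm) begins 60 mm behind the grasp point.
Start: joints at [-78.381, 18.312, 89.639, -0, 72.044, -1.146], TCP at [127.055, -560.803, 213.976] pointing down, gripper open.
Joint ranges: [-177.97, 177.97], [-48.28, 115.42], [12.27, 149.76], [-77.06, 257.06], [2.81, 150.46], [-146.56, 146.56]. Speed limits (degrees/s): [147.25, 147.25, 180, 180, 180, 180].

## Interface

Orientations are given as [roll, pitch, yaw] about the fixed x, y, z axes, in that order (R = Rz(yaw) Ry(pitch) Rx(roll)).
In Python, from workcell import env gives the robot as it stands.
- The arm moves only by the shell command python3 -m handwheel 'ROWS' [FORCE]. ROWS is text: rows parted by semicolons, each of 7 numbers parted by spaces: the turn, a rotation vector about the tool's x, y, z in degrees, then the shift along the tool's x, y, z in m, then the finger opening in m, from 0 to 0.0912. In form: rx ry rz x y z grip; .... A call has 1 to 12 rows; each row is the pose to reach, as a shift and turn from the pose commanded when the call began, along the tool's axes at that moment; what a row does not reach only later rows make up. A row lasts 1/12 s, in which the tool goes at most 41.7 mm and 7.16 degrees, less where a joint would pass 70% of its speed; a pose out of reach is approached as far as the arm can. A call with a gripper value outside its range is refused whole. The fingers move at their own pace and stop on an object; FORCE is the grip in N (left out, the last holds). Time passes only in rows, so rows that repeat a pose let the fingers close. It gives the time, the measured TCP pose, the force and the opening at its end, in the units of the state.
- env.state(): the state, without advancing time (a new reading comes with each control period).
- env.grab_frame(name): name is "side" or "top" or "wrist"; returns the picture (420x560x3 uint8, red, green, blue); there is no depth.
- env.get_calibration(name): a dict with "mtx" (3x3 intrinsics, pixels), "k1" (the pictures are not rectified: a ray, as slopes to the right and down, at radius r is drawn at 1 + k1 r^2 times it, then the intrinsics apply), "T" (4x4, takes a point from camera to world coordinates); the wrist camera has in their place "hand_eye" (4x4, takes a point from camera to tool coordinates, whose origin is the TCP and whose axes are the tool frame's). Camera axes: x right, y up, looking along -z (the intrinsics and any distortion apply to the point x, -y, -z); pixel columns grow to the right and rows downward; lengths in mm; the calibration is good to about 2 mm. A picture is of the moment at which its call begins: read the wrist's pose just before it. get_calibration takes no time and is no camera call.
- env.job_done(): hands the job in, once; it reports no verdict.
The state is a dict: "time_s": time; "qpos": joint angles; "qvel": joint speeds; "effort": joint torques, N m; "ee_pos": TCP position; "ee_rot": TCP orientation; "force": force on the tool from outside, world axes, zero at the start; "torque": the same for the moment, N m; "gripper_width": finger opening in mm.
Only numpy, scipy, OpenCV 4.12 (cv2) and the standard library are available. Lean on these libraries where they do the work, as an engineer would, in place of code of your own. Each camera call takes 0.05 s, during which the arm holds its last target. There are 200 camera calls.

## Working session

There is one attempt and no reset: what is moved stays moved. The work goes in short steps, Python scripts to look and compute and a shell command to move; the robot and the scene stay as the last step left them, time stands still between calls to the robot, and variables do not carry over. Pictures are saved under pics/ and viewed, on a budget of 10 in all, crops included, one or two more only if the job needs it, and the job is handed in when it is done.

```bash
ls; mkdir -p pics
python3 - <<'E'
from workcell import env
import cv2
print(env.state())
for n in("side","top"):
    f=env.grab_frame(n); cv2.imwrite(f"pics/{n}0.png",f[:,:,::-1]); print(env.get_calibration(n))
print(env.get_calibration("wrist"))
E
```

```text
pics
{'time_s': 0.0, 'qpos': array([-7.83816304e+01,  1.83516217e+01,  8.97085254e+01, -6.11523719e-04,
        7.20419372e+01, -1.14675464e+00]), 'qvel': array([-0.0044213 ,  0.05558541, -0.15433966, -0.15700569, -0.01698246,
       -0.01867523]), 'effort': array([ 1.93845044e-03, -4.12456369e+01, -2.31970793e+01,  7.28410925e-02,
        4.55237261e-02, -1.50140963e-04]), 'ee_pos': array([ 126.93485044, -560.28775469,  213.10610519]), 'ee_rot': array([-90.82044472,  89.897914  , 101.9448686 ]), 'force': array([-0.3128886 , -0.2090062 ,  0.30168661]), 'torque': array([-0.00481862, -0.0748133 , -0.00589402]), 'gripper_width': 90.91508375929114}
{'mtx': array([[482.28542352,   0.        , 278.67087413],
       [  0.        , 482.28542352, 212.36489278],
       [  0.        ,   0.        ,   1.        ]]), 'k1': 0.00922463352372327, 'T': array([[-9.92088473e-01,  6.79265739e-02, -1.05576716e-01,
         4.54193728e+02],
       [-1.24491753e-01, -6.40791573e-01,  7.57553935e-01,
         1.12926141e+03],
       [-1.61946268e-02,  7.64703956e-01,  6.44178231e-01,
         1.11792332e+03
[... 474 characters left out ...]
8e-02,  3.96446750e-02,  9.99110054e-01,
         1.25854852e+03],
       [ 0.00000000e+00,  0.00000000e+00,  0.00000000e+00,
         1.00000000e+00]])}
{'mtx': array([[370.82490869,   0.        , 281.67508556],
       [  0.        , 370.82490869, 206.10528448],
       [  0.        ,   0.        ,   1.        ]]), 'k1': -0.0011919196895758656, 'hand_eye': array([[ 1.37057064e-04,  2.54808017e-01, -9.66991652e-01,
        -1.70973641e+02],
       [ 9.99999490e-01,  9.32769506e-04,  3.87525726e-04,
         2.18496378e-01],
       [ 1.00072499e-03, -9.66991212e-01, -2.54807759e-01,
        -7.28950246e+01],
       [ 0.00000000e+00,  0.00000000e+00,  0.00000000e+00,
         1.00000000e+00]])}
```

View pics/side0.png

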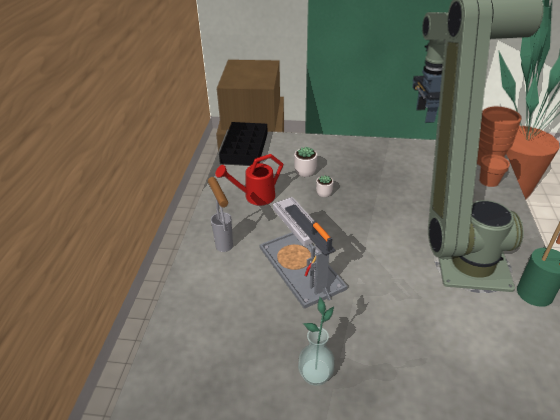

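View pics/top0.png

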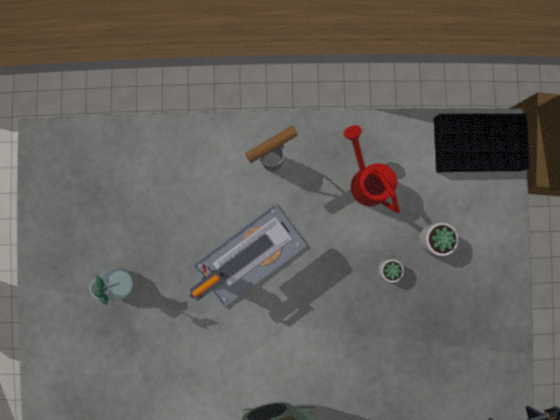

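Candidates for the bowl: the small white pot at top (392,271) / side (325,186), and the big one at top (442,239) / side (306,161). The 62 mm bowl should be about 23 px wide in top, so I choose the small one. The orange handle is at top (205,287) / side (321,234), the cork around top (262,250), the sleeve and handle at the lower left of the tray.

```bash
cat > h.py <<'E'
import numpy as np, cv2
from scipy.spatial.transform import Rotation as R
from workcell import env
def cam(n,st=None):
    c=env.get_calibration(n)
    if n=="wrist":
        st=st or env.state(); T=np.eye(4); T[:3,:3]=R.from_euler('xyz',st["ee_rot"],degrees=True).as_matrix(); T[:3,3]=st["ee_pos"]
        c["T"]=T@c["hand_eye"]
    return c
def ray(c,uv):
    K=c["mtx"]; p=cv2.undistortPoints(np.array([[uv]],float),K,np.array([c["k1"],0,0,0,0.]))[0,0]
    # k1 model: same as OpenCV radial
    d=c["T"][:3,:3]@np.array([p[0],-p[1],-1]); return c["T"][:3,3],d/np.linalg.norm(d)
def plane(c,uv,z):
    o,d=ray(c,uv); return o+d*(z-o[2])/d[2]
def tri(r1,r2):
    (a,d),(b,e)=r1,r2; s=np.linalg.lstsq(np.c_[d,-e],b-a,rcond=None)[0]
    p,q=a+s[0]*d,b+s[1]*e; return (p+q)/2,np.linalg.norm(p-q)
def proj(c,P):
    q=np.linalg.inv(c["T"])@np.append(P,1); x=np.array([q[0],-q[1]])/-q[2]; x*=1+c["k1"]*(x@x)
    return c["mtx"][:2,:2]@x+c["mtx"][:2,2]
def blobs(img,lo,hi,amin=25):
    m=cv2.inRange(cv2.cvtColor(img,cv2.COLOR_RGB2HSV),lo,hi)
    n,l,s,ce=cv2.connectedComponentsWithStats(m); return m,l,[(i,s[i],ce[i]) for i in range(1,n) if s[i,4]>=amin]
def move(dst,rot=None,st=None):
    "tool-frame shift (m) and rotvec (deg) from measured pose"
    st=st or env.state(); A=R.from_euler('xyz',st["ee_rot"],degrees=True)
    print("shift",np.round(A.inv().apply(np.array(dst)-st["ee_pos"])/1000,4))
    if rot is not None: print("turn",np.round((A.inv()*R.from_matrix(rot)).as_rotvec(degrees=True),2))
E
python3 - <<'E'
from h import *
S=cv2.imread("pics/side0.png")[:,:,::-1].copy();T=cv2.imread("pics/top0.png")[:,:,::-1].copy()
for n,I in(("side",S),("top",T)):
    for nm,lo,hi in(("orange",(4,200,120),(16,255,255)),("cork",(5,60,90),(20,200,255)),("green",(45,60,40),(85,255,255)),("white",(0,0,150),(179,60,255))):
        _,l,b=blobs(I,lo,hi,20)
        for i,s,c in b:
            if 150<c[1]<310 and 170<c[0]<480:
                print(n,nm,s.tolist(),c.round(1),[np.round(x,1).tolist() for x in cv2.minAreaRect(np.argwhere(l==i)[:,::-1].astype(np.float32))[:2]])
z=np.hstack([cv2.resize(T[190:320,180:320],(434,400),interpolation=cv2.INTER_CUBIC),cv2.resize(T[210:310,360:470],(360,327),interpolation=cv2.INTER_CUBIC)[:327] if 0 else cv2.resize(T[210:310,360:450],(360,400),interpolation=cv2.INTER_CUBIC)])
cv2.imwrite("pics/crop1.png",z[:,:,::-1])
E
```

```text
side orange [313, 223, 16, 17, 91] [320.4 230.5] [[320.8, 230.8], [19.1, 4.2]]
side cork [207, 177, 21, 31, 284] [217.5 191.5] [[217.5, 191.5], [32.7, 9.3]]
side cork [313, 222, 18, 20, 53] [322.4 231.7] [[321.2, 230.9], [21.5, 6.6]]
side cork [277, 244, 34, 26, 664] [293.3 256.4] [[293.5, 256.5], [25.0, 33.0]]
side green [298, 147, 17, 10, 117] [305.8 151.9] [[306.0, 151.5], [16.0, 9.0]]
side green [319, 176, 12, 7, 64] [324.5 179.2] [[324.5, 179.0], [6.0, 11.0]]
side white [294, 149, 24, 27, 305] [303.5 164.6] [[304.4, 162.5], [23.0, 25.6]]
side white [316, 177, 17, 20, 167] [323.  188.6] [[323.6, 186.8], [16.2, 18.8]]
side white [273, 197, 40, 49, 559] [291.6 217.1] [[296.0, 218.1], [51.5, 23.9]]
side white [366, 231, 76, 65, 1456] [402.6 264.8] [[401.5, 265.2], [85.4, 41.0]]
side white [411, 259, 5, 6, 21] [412.6 261.9] [[413.0, 261.5], [5.0, 4.0]]
side white [207, 266, 7, 7, 39] [210.3 269.3] [[210.0, 269.0], [6.0, 6.0]]
side white [371, 266, 9, 9, 46] [375.2 270.3] [[375.5, 270.1], [7.9, 7.6]]
side white [190, 270, 16, 8, 80] [197.3 273.3] [[197.5, 273.5], [7.0, 15.0]]
side whi
[... 220 characters left out ...]
ide white [380, 292, 37, 18, 243] [396.5 301.3] [[397.0, 302.0], [36.1, 15.7]]
top orange [193, 275, 26, 22, 76] [206.7 285.7] [[205.1, 285.6], [5.4, 29.4]]
top cork [244, 226, 16, 13, 58] [250.9 231.4] [[250.8, 231.1], [3.6, 19.2]]
top cork [260, 249, 21, 16, 117] [271.3 258. ] [[271.5, 258.5], [5.8, 25.0]]
top cork [191, 274, 29, 24, 85] [204.8 285. ] [[205.1, 285.4], [7.6, 31.6]]
top green [432, 227, 24, 25, 375] [443.4 238.8] [[443.6, 239.0], [23.0, 22.1]]
top green [385, 263, 16, 16, 173] [392.7 270.5] [[392.8, 270.3], [14.7, 14.9]]
top white [214, 218, 77, 50, 500] [262.6 237.7] [[248.8, 245.1], [25.9, 80.1]]
top white [426, 223, 26, 32, 95] [433.5 239.3] [[436.9, 240.1], [32.3, 21.2]]
```

View pics/crop1.png

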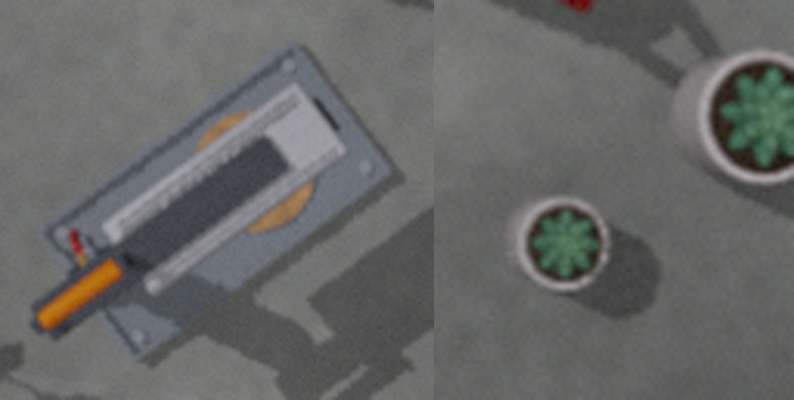

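The close crop shows the small pot alone, about 23.5 px (62 mm) across and centred at top (392.7,271): this is the right one. The tray corners are at about (275.8,204), (310,247.8), (225.2,307) and (194.5,264.1).

Run:
```python
from h import *
t,s=cam("top"),cam("side")
C=[plane(t,u,16)[:2] for u in((275.8,204),(310,247.8),(225.2,307),(194.5,264.1))]
print(np.round(C,1))
yv=(C[3]-C[0]+C[2]-C[1]);yv/=np.linalg.norm(yv);print("yaw",np.degrees(np.arctan2(-yv[0],yv[1])),[np.linalg.norm(C[i]-C[(i+1)%4]).round(1) for i in range(4)])
ctr=np.mean(C,0);print("mat",ctr-45*yv,"handle-xy",ctr+105*yv)
print("mat side",plane(s,(293.5,256.5),12))
print("handle",tri(ray(t,(205.1,285.5)),ray(s,(320.8,230.8))))
for z in(255,):print(plane(t,(205.1,285.5),z))
print("bowl",plane(t,(392.7,271),60),plane(t,(392.8,270.4),72), plane(s,(324.5,179),72))
for n,c,u,z in(("can",t,(373,183),120),("vase",t,(118,285),120),("planter",t,(273,144),228)):print(n,plane(c,u,z))
```

```text
[[676.3  -6.3]
 [551.6 -98.7]
 [393.  141.5]
 [514.2 224.4]]
yaw 34.264408283780334 [np.float64(155.3), np.float64(287.8), np.float64(146.8), np.float64(282.0)]
mat [559.09808851  28.00771614] handle-xy [474.6461724  151.97494514]
mat side [560.75387078  41.75949856  12.        ]
handle (array([475.49734417, 160.08342394, 238.78070712]), np.float64(0.07023445197525911))
[477.1008546  157.46853614 255.        ]
bowl [ 483.47033864 -318.35112853   60.        ] [ 485.976651   -315.52957939   72.        ] [ 482.44789292 -306.37504007   72.        ]
can [ 716.41348933 -258.85112372  120.        ]
vase [469.73960085 404.32539208 120.        ]
planter [799.82351692  -2.88827305 228.        ]
```

```bash
cat >> h.py <<'E'
def Rt(az,dip,roll180=False):
    "tool x at azimuth az, dip below horizontal; y horizontal, left of heading (z then up-ish)"
    a,d=np.radians([az,dip]); x=np.array([np.cos(a)*np.cos(d),np.sin(a)*np.cos(d),-np.sin(d)]); y=np.array([-np.sin(a),np.cos(a),0])
    if roll180:y=-y
    return np.c_[x,y,np.cross(x,y)]
E
python3 - <<'E'
from h import *
st=env.state();print(R.from_euler('xyz',st["ee_rot"],degrees=True).as_matrix().round(3))
# vertical tool, jaws along stand x (az 32): heading az-90 or az+90 
for az in(32-90,32+90):
    print(az);move((476,159,365),Rt(az,90),st)
print((Rt(-78,90)).round(2))
E
```

```text
[[-0.     0.221 -0.975]
 [ 0.002 -0.975 -0.221]
 [-1.    -0.002 -0.   ]]
-58
shift [-0.1508 -0.6247 -0.4994]
turn [-1.0923e+02 -9.0000e-02  6.0000e-02]
122
shift [-0.1508 -0.6247 -0.4994]
turn [7.077e+01 6.000e-02 8.000e-02]
[[ 0.    0.98  0.21]
 [-0.    0.21 -0.98]
 [-1.    0.    0.  ]]
```

```bash
python3 -m handwheel '0 0 0 -0.15 0 0 0.091;0 0 0 -0.15 0 0 0.091;0 0 0 -0.15 0 0 0.091;0 0 0 -0.15 0 0 0.091' && python3 -m handwheel '-109 0 0 0 -0.625 -0.5 0.091;-109 0 0 0 -0.625 -0.5 0.091;-109 0 0 0 -0.625 -0.5 0.091;-109 0 0 0 -0.625 -0.5 0.091;-109 0 0 0 -0.625 -0.5 0.091;-109 0 0 0 -0.625 -0.5 0.091;-109 0 0 0 -0.625 -0.5 0.091;-109 0 0 0 -0.625 -0.5 0.091;-109 0 0 0 -0.625 -0.5 0.091;-109 0 0 0 -0.625 -0.5 0.091;-109 0 0 0 -0.625 -0.5 0.091;-109 0 0 0 -0.625 -0.5 0.091'
python3 - <<'E'
from h import *
st=env.state();print(st["qpos"].round(1));move((476,159,365),Rt(-58,90),st)
E
```

```text
time_s: 0.43
ee_pos: [127.2, -561.4, 368.3]
ee_rot: [89.0, 89.7, -78.2]
force: [-0.1, -1.0, 0.6]
gripper_width: 90.8
time_s: 1.43
ee_pos: [345.4, -109.0, 363.9]
ee_rot: [39.2, 90.0, -41.8]
force: [1.0, -1.2, 0.4]
gripper_width: 91.0
[-19.3  -5.3  96.   -0.   89.3 -28.4]
shift [-0.0011  0.1711 -0.2441]
turn [-2.296e+01  2.000e-02 -1.000e-02]
```

```bash
python3 -m handwheel '-23 0 0 0 0.171 -0.244 0.091;-23 0 0 0 0.171 -0.244 0.091;-23 0 0 0 0.171 -0.244 0.091;-23 0 0 0 0.171 -0.244 0.091;-23 0 0 0 0.171 -0.244 0.091;-23 0 0 0 0.171 -0.244 0.091;-23 0 0 0 0.171 -0.244 0.091;-23 0 0 0 0.171 -0.244 0.091;-23 0 0 0 0.171 -0.244 0.091;-23 0 0 0 0.171 -0.244 0.091'
python3 - <<'E'
from h import *
st=env.state();f=env.grab_frame("wrist");cv2.imwrite("pics/w1.png",f[:,:,::-1])
print(st["qpos"].round(1),st["ee_pos"],st["force"])
m,l,b=blobs(f,(4,190,100),(16,255,255),100);c=cam("wrist",st)
for i,s,ce in b:
    r=cv2.minAreaRect(np.argwhere(l==i)[:,::-1].astype(np.float32));print(s,ce,r)
    P=[plane(c,u,240) for u in cv2.boxPoints(r)];print(np.round(P,1),np.mean(P,0))
    print(np.round(proj(cam("wrist",st),(476,159,240))))
E
```

```text
time_s: 2.27
ee_pos: [477.0, 155.7, 363.3]
ee_rot: [-81.8, 89.9, -140.1]
force: [-0.2, -0.8, 0.1]
gripper_width: 91.1
[ 16.8   8.3  81.9  -0.1  89.9 -15. ] [477.04831711 155.67157726 363.32695586] [-0.20429139 -0.76815032  0.08672699]
[271 153  12  84 455] [275.96923077 190.47472527] ((276.3943176269531, 194.57611083984375), (83.19866943359375, 8.211505889892578), 87.92996978759766)
[[451.  182.9 240. ]
 [456.4 186.5 240. ]
 [495.  128.6 240. ]
 [489.2 124.8 240. ]] [472.91187325 155.69693696 240.        ]
[282. 194.]
```

View pics/w1.png

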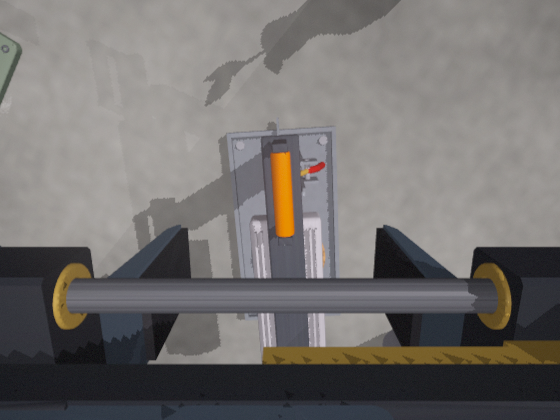

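The wrist view shows the bar from (281,149) to (286,236), centred at (283.5,193); the jaws are nearly square to it.

Run:
```python
from h import *
st=env.state();f=cv2.imread("pics/w1.png")[:,:,::-1].copy();c=cam("wrist",st)
m,l,b=blobs(f,(5,200,90),(25,255,255),300)
for i,s,ce in b:
    r=cv2.minAreaRect(np.argwhere(l==i)[:,::-1].astype(np.float32));print(s,ce,r)
mid=(283.5,193)
print("tri top",tri(ray(c,mid),ray(cam("top"),(205.1,285.5))),"tri side",tri(ray(c,mid),ray(cam("side"),(320.8,230.8))))
for z in(237,247):
  a,b_=plane(c,(281,149),z),plane(c,(286,236),z);v=a-b_;print((a+b_)/2,np.linalg.norm(v),np.degrees(np.arctan2(-v[0],v[1])))
```

```text
[ 271  152   23   85 1499] [282.55436958 193.98999333] ((282.5213928222656, 194.34243774414062), (83.96117401123047, 18.214460372924805), 86.42366790771484)
tri top (array([476.10176912, 159.9815825 , 240.8510081 ]), np.float64(0.8691997223336548)) tri side (array([476.08976862, 159.89683294, 238.76707406]), np.float64(1.269141473317867))
[477.363616   158.91102927 237.        ] 73.47451954063659 34.90508213635766
[476.12971728 160.83845625 247.        ] 71.00652792105427 34.90508213635769
```

Run:
```python
from h import *
move((476.2,160,219),Rt(34.5-90,90))
```

```text
shift [ 0.1448  0.0022 -0.0046]
turn [-2.82  0.03  0.08]
```

```bash
python3 -m handwheel '-2.8 0 0 0 0.002 -0.005 0.06;-2.8 0 0 0.03 0.002 -0.005 0.06;-2.8 0 0 0.06 0.002 -0.005 0.06;-2.8 0 0 0.09 0.002 -0.005 0.06;-2.8 0 0 0.11 0.002 -0.005 0.06;-2.8 0 0 0.125 0.002 -0.005 0.06;-2.8 0 0 0.135 0.002 -0.005 0.06;-2.8 0 0 0.144 0.002 -0.005 0.06;-2.8 0 0 0.144 0.002 -0.005 0.06;-2.8 0 0 0.144 0.002 -0.005 0.06'
python3 - <<'E'
from h import *
st=env.state();f=env.grab_frame("side");cv2.imwrite("pics/s1.png",cv2.resize(f[180:330,220:400],(720,600),interpolation=cv2.INTER_CUBIC)[:,:,::-1])
move((476.2,160,219),Rt(34.5-90,90))
E
```

```text
time_s: 3.15
ee_pos: [476.7, 160.9, 220.5]
ee_rot: [63.3, 90.0, 7.8]
force: [-0.3, 0.1, 0.3]
gripper_width: 60.0
shift [ 0.0019 -0.0014  0.0005]
turn [-0.02  0.04 -0.1 ]
```

View pics/s1.png

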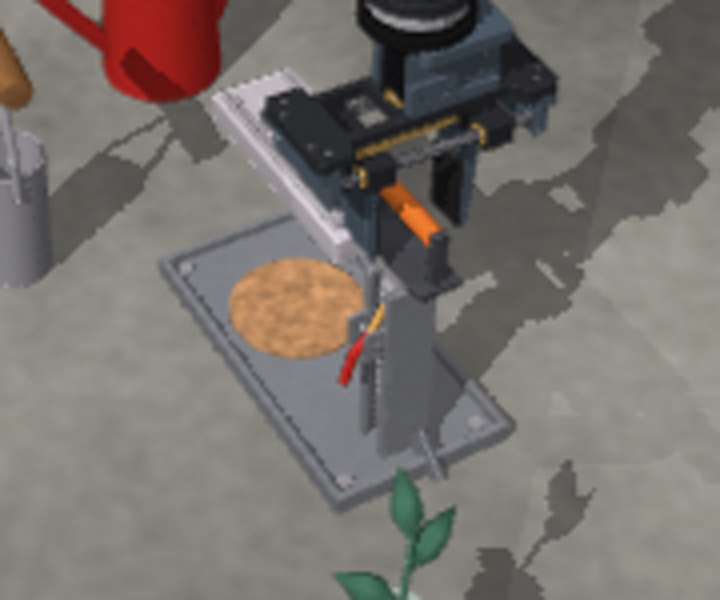

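The open fingers straddle the orange bar, which is at about (415,215) in the crop. I'll close the gripper.

```bash
python3 -m handwheel '0 0 0 0.001 -0.001 0 0.0;0 0 0 0.001 -0.001 0 0.0;0 0 0 0.001 -0.001 0 0.0;0 0 0 0.001 -0.001 0 0.0;0 0 0 0.001 -0.001 0 0.0;0 0 0 0.001 -0.001 0 0.0;0 0 0 0.001 -0.001 0 0.0;0 0 0 0.001 -0.001 0 0.0' 50
```

```text
time_s: 3.87
ee_pos: [474.5, 160.0, 218.8]
ee_rot: [-87.7, 89.8, -143.1]
force: [-4.3, -2.5, 2.2]
gripper_width: 15.0
```

```bash
python3 -m handwheel '0 0 0 -0.005 0 0 0;0 0 0 -0.010 0 0 0;0 0 0 -0.015 0 0 0;0 0 0 -0.020 0 0 0;0 0 0 -0.025 0 0 0;0 0 0 -0.030 0 0 0;0 0 0 -0.035 0 0 0;0 0 0 -0.040 0 0 0;0 0 0 -0.045 0 0 0;0 0 0 -0.050 0 0 0;0 0 0 -0.055 0 0 0;0 0 0 -0.055 0 0 0'
```

```text
time_s: 4.87
ee_pos: [474.5, 160.1, 274.9]
ee_rot: [-88.4, 89.8, -143.9]
force: [-4.4, -5.7, -6.4]
gripper_width: 14.9
```

```bash
python3 -m handwheel '0 0 0 -0.003 0 0 0;0 0 0 -0.006 0 0 0;0 0 0 -0.009 0 0 0;0 0 0 -0.010 0 0 0;0 0 0 -0.010 0 0 0;0 0 0 -0.010 0 0 0'
python3 - <<'E'
from h import *
st=env.state();print(st["ee_pos"],st["force"],st["gripper_width"])
t,s=cam("top"),cam("side")
f=env.grab_frame("side");cv2.imwrite("pics/s2.png",f[:,:,::-1])
E
```

```text
time_s: 5.37
ee_pos: [474.5, 160.1, 284.3]
ee_rot: [-89.9, 89.8, -145.3]
force: [-3.3, -4.4, -9.1]
gripper_width: 14.9
[474.52099888 160.07707436 284.26785131] [-3.25047893 -4.36435668 -9.12198643] 14.897112864670778
```

```bash
python3 -m handwheel '0 0 0 0.001 0 0 0;0 0 0 0.002 0 0 0;0 0 0 0.003 0 0 0;0 0 0 0.004 0 0 0;0 0 0 0.004 0 0 0;0 0 0 0.004 0 0 0'; python3 -m handwheel '0 0 0 0.0005 0 0 0;0 0 0 0.001 0 0 0;0 0 0 0.0015 0 0 0;0 0 0 0.0015 0 0 0'
```

```text
time_s: 5.92
ee_pos: [474.6, 160.1, 280.6]
ee_rot: [-87.0, 89.9, -142.5]
force: [-4.9, -4.7, -7.0]
gripper_width: 14.8
time_s: 6.25
ee_pos: [474.5, 160.1, 279.3]
ee_rot: [-86.0, 89.9, -141.5]
force: [-4.5, -4.9, -7.0]
gripper_width: 15.2
```

```bash
python3 -m handwheel '0 0 0 0.0005 0 0 0;0 0 0 0.001 0 0 0;0 0 0 0.0015 0 0 0;0 0 0 0.0015 0 0 0'
```

```text
time_s: 6.58
ee_pos: [474.6, 160.1, 278.9]
ee_rot: [-69.1, 89.9, -124.6]
force: [-5.8, -5.1, -1.8]
gripper_width: 15.0
```

The column seats at a rise of 60.1 mm, where the load comes off. I'll release it and back away upward.

```bash
python3 -m handwheel '0 0 0 0 0 0 0.06;0 0 0 0 0 0 0.06;0 0 0 0 0 0 0.06;0 0 0 0 0 0 0.06;0 0 0 0 0 0 0.06;0 0 0 0 0 0 0.06' && python3 -m handwheel '0 0 0 -0.03 0 0 0.06;0 0 0 -0.06 0 0 0.06;0 0 0 -0.09 0 0 0.06;0 0 0 -0.12 0 0 0.06;0 0 0 -0.14 0 0 0.06;0 0 0 -0.14 0 0 0.06'
python3 - <<'E'
from h import *
t,s=cam("top"),cam("side")
st=env.state();f=env.grab_frame("wrist");cv2.imwrite("pics/w2.png",f[:,:,::-1]);S=env.grab_frame("side");cv2.imwrite("pics/s3.png",S[:,:,::-1])
m,l,b=blobs(f,(5,200,90),(25,255,255),300);c=cam("wrist",st)
for i,q,ce in b:
    r=cv2.minAreaRect(np.argwhere(l==i)[:,::-1].astype(np.float32));print(ce,r[0],r[1]);a=r[0]
m,l,b=blobs(S,(4,200,120),(16,255,255),20)
for i,q,ce in b:
    if 300<ce[0]<340:
        u=cv2.minAreaRect(np.argwhere(l==i)[:,::-1].astype(np.float32))[0];print(u,ce,tri(ray(c,a),ray(s,u)),tri(ray(s,u),(np.array([476.1,159.9,0]),np.array([0,0,1.]))))
print(tri(ray(s,(320.8,230.8)),(np.array([476.1,159.9,0]),np.array([0,0,1.]))))
# bowl refine geometry
move((450,-300,420),Rt(-33,90))
print(st["qpos"].round(1),st["ee_pos"])
E
```

```text
time_s: 7.08
ee_pos: [476.3, 161.2, 277.5]
ee_rot: [83.4, 89.9, 27.9]
force: [0.1, -0.0, -0.4]
gripper_width: 52.3
time_s: 7.58
ee_pos: [477.3, 161.5, 421.8]
ee_rot: [74.1, 89.4, 18.6]
force: [0.0, 1.1, -0.0]
gripper_width: 59.7
[276.74541752 199.33672777] (276.5448913574219, 200.05079650878906) (83.90269470214844, 18.11568832397461)
(321.7500305175781, 213.75003051757812) [321.64583333 213.64583333] (array([476.00772917, 158.97041638, 298.37343244]), np.float64(1.2100065048585154)) (array([475.7478011 , 159.89229683, 298.99330479]), np.float64(0.7045662638049862))
(array([475.7833787 , 159.89305172, 238.60757342]), np.float64(0.6333950680869987))
shift [-0.0031 -0.2826  0.3652]
turn [-22.49   0.04  -0.08]
[ 17.4   8.1  74.1   0.   97.2 -17.1] [477.28364724 161.46129064 421.82004953]
```

The lamp has risen 60.4 mm in the side view and has been let go. Now the bowl: hover over it with the jaws tangential for a close measurement.

```bash
python3 -m handwheel '-22.5 0 0 0 -0.282 0.365 0.09;-22.5 0 0 0 -0.282 0.365 0.09;-22.5 0 0 0 -0.282 0.365 0.09;-22.5 0 0 0 -0.282 0.365 0.09;-22.5 0 0 0 -0.282 0.365 0.09;-22.5 0 0 0 -0.282 0.365 0.09;-22.5 0 0 0 -0.282 0.365 0.09;-22.5 0 0 0 -0.282 0.365 0.09;-22.5 0 0 0.02 -0.282 0.365 0.09;-22.5 0 0 0.06 -0.282 0.365 0.09;-22.5 0 0 0.1 -0.282 0.365 0.09;-22.5 0 0 0.14 -0.282 0.365 0.09'; python3 -m handwheel '0 0 0 0.0 0 0 0.09; 0 0 0 0 0 0 0.09'
python3 - <<'E'
from h import *
st=env.state();f=env.grab_frame("wrist");cv2.imwrite("pics/w3.png",f[:,:,::-1]);c=cam("wrist",st)
print(st["qpos"].round(1),st["ee_pos"])
m,l,b=blobs(f,(45,60,40),(85,255,255),100)
for i,q,ce in b: print(q,ce,plane(c,ce,72))
print(proj(c,(484,-314,60)))
E
```

```text
time_s: 8.68
ee_pos: [451.0, -282.6, 320.6]
ee_rot: [-21.4, 89.9, -54.5]
force: [1.5, -0.9, -0.2]
gripper_width: 90.3
time_s: 8.85
ee_pos: [449.8, -279.0, 318.8]
ee_rot: [175.6, 89.6, 142.5]
force: [-0.8, 1.1, 0.3]
gripper_width: 89.9
[-33.1  11.6  83.9   0.   84.9 -90. ] [ 449.84813454 -279.04286611  318.82870603]
[253 199  37  36 559] [271.48479428 216.05366726] [ 485.1676721  -315.37883562   72.        ]
[ 190  313   53   46 1494] [216.54216867 334.93641232] [ 578.30375141 -461.36636043   72.        ]
[272.16248138 211.94127318]
```

View pics/w3.png

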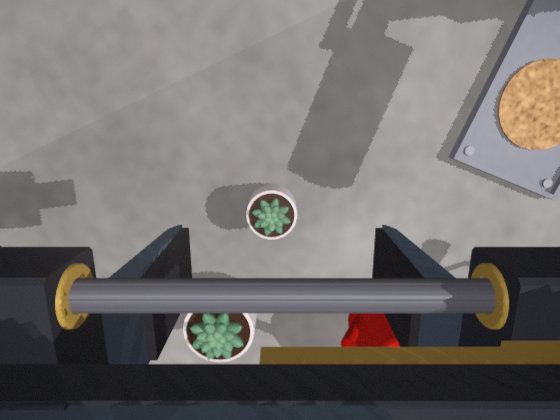

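The bowl is centred at about (271,215) between the jaws, which agrees with the fixed cameras: (485,-315). The larger bowl, at (217,335), lies beyond it and clear.

Run:
```python
from h import *
st=env.state();c=cam("wrist",st)
print("rim",plane(c,(271.5,214.5),60),"mat",plane(c,(545,104),12), "handle-based", 476.1+150*np.sin(np.radians(34.5)),159.9-150*np.cos(np.radians(34.5)))
A=Rt(-33,50);g=np.array([485,-315,42]);tcp=g+19*A[:,0]
move(tcp-130*A[:,0],A,st);print(tcp)
```

```text
rim [ 489.52231716 -317.66033923   60.        ] mat [567.20803717  39.75344425  12.        ] handle-based 561.060935538725 36.281071706697645
shift [ 0.1946 -0.0119 -0.023 ]
turn [-3.000e-02 -4.012e+01 -3.000e-02]
[ 495.24265394 -321.65165725   27.44515558]
```

```bash
python3 -m handwheel '0 -40 0 0.05 -0.012 -0.08 0.091;0 -40 0 0.1 -0.012 -0.06 0.091;0 -40 0 0.15 -0.012 -0.02 0.091;0 -40 0 0.195 -0.012 -0.022 0.091;0 -40 0 0.195 -0.012 -0.022 0.091;0 -40 0 0.195 -0.012 -0.022 0.091;0 -40 0 0.195 -0.012 -0.022 0.091;0 -40 0 0.195 -0.012 -0.022 0.091;0 -40 0 0.195 -0.012 -0.022 0.091'
python3 - <<'E'
from h import *
st=env.state();f=env.grab_frame("wrist");cv2.imwrite("pics/w4.png",f[:,:,::-1]);c=cam("wrist",st)
print(st["qpos"].round(1),st["ee_pos"],st["ee_rot"])
m,l,b=blobs(f,(45,60,40),(85,255,255),100)
for i,q,ce in b: print(q,ce,plane(c,ce,70))
A=Rt(-33,50);g=np.array([486.5,-316,42]);tcp=g+19*A[:,0]
move(tcp,A,st)
E
```

```text
time_s: 9.65
ee_pos: [440.0, -266.7, 145.0]
ee_rot: [3.8, 52.6, -27.9]
force: [0.2, 0.2, 1.1]
gripper_width: 91.0
[ -35.5    4.   132.3   35.     8.  -127. ] [ 439.98255639 -266.6550623   144.97506663] [  3.78557239  52.64658255 -27.90615223]
[221 194  59  31 580] [248.51724138 205.50344828] [ 475.32275597 -311.9499487    70.        ]
[170 313  52  27 762] [197.07217848 323.80577428] [ 630.77368308 -496.51112299   70.        ]
shift [ 0.1398 -0.0236 -0.0091]
turn [ 0.19 -2.75 -3.09]
```

View pics/w4.png

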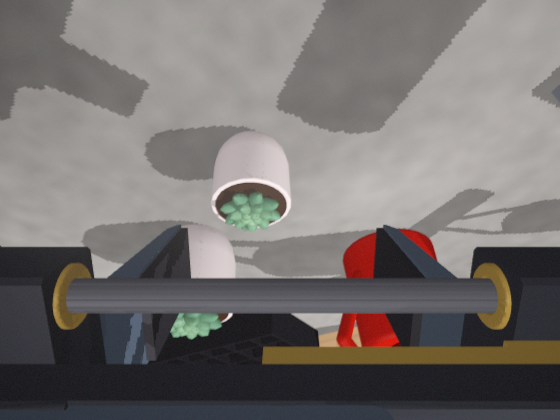

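The wrist shows the bowl ahead, centred at about (251,190). The arm is near its wrist singularity, though, with joint 5 at 8°. I'll fit the kinematics quickly to pick a heading that is well conditioned.

```bash
cat > kin.py <<'E'
from h import *
from scipy.optimize import least_squares
D=[([-78.381,18.312,89.639,0,72.044,-1.146],[127.055,-560.803,213.976]),([-19.3,-5.3,96,0,89.3,-28.4],[345.4,-109,363.9]),
([16.8,8.3,81.9,-.1,89.9,-15],[477.05,155.7,363.3]),([17.4,8.1,74.1,0,97.2,-17.1],[477.3,161.5,421.8]),([-33.1,11.6,83.9,0,84.9,-90],[449.8,-279,318.8]),([-35.5,4,132.3,35,8,-127],[440,-266.7,145])]
r=lambda ax,a:R.from_euler(ax,a,degrees=True)
def fk(q,p):
    a,h,L1,e,L2,d=p; B=r('z',q[0]);U=B*r('y',q[1]);F=B*r('y',q[1]+q[2]-90)
    E=F*r('x',q[3])*r('y',q[4])*r('x',q[5])*r('x',90)
    return B.apply([a,0,h])+U.apply([0,0,L1])+F.apply([L2,0,e])+E.apply([d,0,0]),E
p=least_squares(lambda p:np.concatenate([fk(q,p)[0]-x for q,x in D]+[(p-[0,300,500,0,500,250])*1e-3]),[0,300,500,0,500,250]).x
lo=np.array([-177.97,-48.28,12.27,-77.06,2.81,-146.56]);hi=np.array([177.97,115.42,149.76,257.06,150.46,146.56])
def ik(x,A,q0):
    f=lambda q:np.r_[fk(q,p)[0]-x,300*(R.from_matrix(A).inv()*fk(q,p)[1]).as_rotvec()]
    s=least_squares(f,np.clip(q0,lo+.1,hi-.1),bounds=(lo,hi));return s.x,np.linalg.norm(s.fun)
E
python3 - <<'E'
from kin import *
print(p.round(1),[np.round(fk(q,p)[0]-x,1) for q,x in D]); print(fk(D[-1][0],p)[1].as_euler('xyz',degrees=True),"vs 3.8 52.6 -27.9")
seeds=[[-30,10,130,0,20,-90],[-30,10,120,60,30,-150],[-30,10,120,-60,30,-40],[0,10,110,150,30,90],[0,10,120,90,40,100]]
def best(g,az,dip):
    A=Rt(az,dip);out=[]
    for s0 in seeds:
        q,e=ik(np.array(g)+19*A[:,0],A,s0)
        if e<1: out.append(tuple(q.round(0)))
    return set(out)
for nm,g in(("bowl",(486,-316,42)),("mat",(562,36,56))):
    for az in((-70,-50,-33,-15,0,20) if nm=="bowl" else (0,10,20,34)):
        for dip in(50,55):print(nm,az,dip,best(g,az,dip))
E
```

```text
[ -7.2 157.6 597.4 -33.2 423.7 350.5] [array([-11.6,  -0.9,  -1.9]), array([ -4.8, -10.3,  -0.3]), array([  3.7, -11.2,   0.3]), array([  4.6, -10.5,   1.4]), array([-6.6, -9.9, -0.1]), array([-5.2, -9.1,  0.7])]
[  3.7552972   52.62641837 -27.94327567] vs 3.8 52.6 -27.9
bowl -70 50 set()
bowl -70 55 {(np.float64(-18.0), np.float64(26.0), np.float64(123.0), np.float64(-76.0), np.float64(28.0), np.float64(30.0))}
bowl -50 50 {(np.float64(-24.0), np.float64(25.0), np.float64(132.0), np.float64(231.0), np.float64(22.0), np.float64(62.0))}
bowl -50 55 {(np.float64(-25.0), np.float64(24.0), np.float64(128.0), np.float64(252.0), np.float64(15.0), np.float64(40.0))}
bowl -33 50 {(np.float64(-33.0), np.float64(24.0), np.float64(134.0), np.float64(180.0), np.float64(18.0), np.float64(90.0))}
bowl -33 55 {(np.float64(-33.0), np.float64(23.0), np.float64(130.0), np.float64(180.0), np.float64(8.0), np.float64(90.0))}
bowl -15 50 {(np.float64(-43.0), np.float64(25.0), np.float64(132.0), np.float64(126.0), np.float64(22.0), np.float64(120.0))}
bowl -15 55 {(np.float64(-41.0), np.float64(24.0), np.
[... 529 characters left out ...]
t64(131.0), np.float64(205.0), np.float64(7.0), np.float64(69.0))}
mat 10 50 {(np.float64(-0.0), np.float64(22.0), np.float64(135.0), np.float64(158.0), np.float64(17.0), np.float64(103.0))}
mat 10 55 {(np.float64(0.0), np.float64(21.0), np.float64(131.0), np.float64(139.0), np.float64(8.0), np.float64(122.0))}
mat 20 50 {(np.float64(-6.0), np.float64(22.0), np.float64(133.0), np.float64(127.0), np.float64(21.0), np.float64(120.0))}
mat 20 55 {(np.float64(-4.0), np.float64(21.0), np.float64(130.0), np.float64(105.0), np.float64(14.0), np.float64(145.0))}
mat 34 50 {(np.float64(-12.0), np.float64(24.0), np.float64(130.0), np.float64(97.0), np.float64(28.0), np.float64(134.0))}
mat 34 55 set()
```

All workable leaned solutions have joint 4 at 70–130 and joint 6 at about +135, so I need the other wrist branch. I'll plan joint-space waypoints there at a safe height.

```bash
sed -i 's/a,h,L1,e,L2,d=p;/a,h,L1,e,L2,d,w=p;/; s/apply(\[a,0,h\])/apply([a,w,h])/; s/\[0,300,500,0,500,250\]/[0,300,500,0,500,250,0]/g' kin.py
python3 - <<'E'
from kin import *
print(p.round(1),[np.round(fk(q,p)[0]-x,1) for q,x in D])
def show(nm,g,az,dip,s):
    A=Rt(az,dip);q,e=ik(np.array(g)+19*A[:,0],A,s);print(nm,az,dip,q.round(1),round(e,2));return q
s=[-52,28,123,80,35,136]
for az in(0,10,20):
    q=show("bowl",(486,-316,42),az,50,s);show("hover",(486,-316,160),az,50,q);show("hover",(486,-316,160),az,45,q);show("bowl",(486,-316,42),az,45,q)
s=[-12,24,130,97,28,134]
for az in(20,27,34):
  for dip in(45,50):
    q=show("mat",(562,36,56),az,dip,s);A=Rt(34.5,0);b=np.array([562,36,80])
    for k in(0,100,200):show(f" -{k}",b-k*A[:,0],az,dip,q)
E
```

```text
[ 2.000e-01  1.405e+02  5.918e+02 -2.550e+01  4.168e+02  3.358e+02
  1.160e+01] [array([ 0.1,  0.1, -0.1]), array([ 0.1,  0.3, -0.5]), array([ 0.2, -0.2,  0.1]), array([-0.3,  0.1,  0.2]), array([-0.1, -0.4,  0.3]), array([-0. ,  0. ,  0.1])]
bowl 0 50 [-49.8  26.4 127.5  94.3  29.5 132.9] 0.0
hover 0 50 [-51.2  15.5 126.2  82.6  32.1 146.6] 33.26
hover 0 45 [-52.5  15.6 125.7  83.   35.2 146.6] 13.53
bowl 0 45 [-52.   28.1 130.1 104.3  35.1 120.6] 0.0
bowl 10 50 [-52.4  27.9 123.8  79.9  35.3 136.7] 0.0
hover 10 50 [-54.4  17.5 122.2  71.8  40.6 146.6] 32.34
hover 10 45 [-55.5  17.9 121.6  72.8  43.6 146.6] 13.22
bowl 10 45 [-54.7  29.5 125.8  88.1  39.8 126.2] 0.0
bowl 20 50 [-54.   29.6 119.4  68.6  41.6 138.2] 0.0
hover 20 50 [-56.   19.7 117.2  62.4  48.7 146.6] 28.44
hover 20 45 [-57.   20.4 116.4  63.8  51.6 146.6] 10.25
bowl 20 45 [-56.3  31.3 120.9  75.1  45.3 129.7] 0.0
mat 20 45 [ -8.5  23.9 136.8 136.3  29.2 108.9] 0.0
 -0 20 45 [ -8.5  20.5 135.5 129.7  26.  116.4] 0.0
 -100 20 45 [-22.2  17.1 143.9 119.1  32.9 113.8] 0.0
 -200 20 45 [-42.2  15.  149.3 101.3  39.7 112. ]
[... 364 characters left out ...]
118.6] 0.0
 -200 27 45 [-44.7  16.1 146.3  89.9  42.2 115.3] 0.0
mat 27 50 [-10.2  22.8 131.9 109.2  24.3 129. ] 0.0
 -0 27 50 [-10.2  19.8 130.6  99.6  23.2 139.4] 0.0
 -100 27 50 [-22.9  15.9 138.6  95.1  29.6 131.9] 0.0
 -200 27 50 [-40.6  13.2 143.9  83.1  36.8 126.9] 0.0
mat 34 45 [-15.1  25.3 132.6 106.9  33.9 120.7] 0.0
 -0 34 45 [-15.1  22.2 131.4 100.6  32.9 128.3] 0.0
 -100 34 45 [-28.4  19.1 138.7  93.3  38.9 122.2] 0.0
 -200 34 45 [-46.   17.4 143.   80.1  45.  117.8] 0.0
mat 34 50 [-12.9  23.6 129.8  96.1  28.1 133.8] 0.0
 -0 34 50 [-12.9  20.7 128.6  88.4  28.  142.6] 0.0
 -100 34 50 [-25.4  17.  136.2  84.6  33.7 134.2] 0.0
 -200 34 50 [-42.2  14.6 141.1  74.4  40.4 128. ] 0.0
```

Run:
```python
from kin import *
move((440,-275,330),Rt(-33,90))
A=Rt(10,45);g=np.array([486,-316,42]);q=[-54.7,29.5,125.8,88,39.8,126]
for k in(0,40,80,120):
    q,e=ik(g+(19-k)*A[:,0],A,q);print(k,q.round(1),e.round(2))
for k in(60,):
    q,e=ik(g+(19-k)*A[:,0]+[0,0,40],A,q);print(k,q.round(1),e.round(2))
```

```text
shift [-0.1447  0.0005  0.1165]
turn [ 1.22 37.23 -2.9 ]
0 [-54.7  29.5 125.8  88.1  39.8 126.2] 0.0
40 [-58.1  25.7 126.1  81.2  41.6 131.3] 0.0
80 [-61.7  21.9 126.1  74.5  44.2 136.3] 0.0
120 [-65.4  18.3 125.5  68.2  47.5 140.8] 0.0
60 [-59.9  19.5 123.9  71.2  44.5 142.9] 0.0
```

```bash
python3 -m handwheel '1 37 -3 -0.03 0 0.03 0.091;1 37 -3 -0.07 0 0.06 0.091;1 37 -3 -0.11 0 0.09 0.091;1 37 -3 -0.145 0 0.116 0.091;1 37 -3 -0.145 0 0.116 0.091;1 37 -3 -0.145 0 0.116 0.091;1 37 -3 -0.145 0 0.116 0.091'; python3 -m handwheel '80 0 0 0 0 0 0.091;80 0 0 0 0 0 0.091;80 0 0 0 0 0 0.091;80 0 0 0 0 0 0.091;80 0 0 0 0 0 0.091;80 0 0 0 0 0 0.091;80 0 0 0 0 0 0.091;80 0 0 0 0 0 0.091;80 0 0 0 0 0 0.091;80 0 0 0 0 0 0.091;80 0 0 0 0 0 0.091;80 0 0 0 0 0 0.091'; python3 -m handwheel '80 0 0 0 0 0 0.091;80 0 0 0 0 0 0.091;80 0 0 0 0 0 0.091;80 0 0 0 0 0 0.091;80 0 0 0 0 0 0.091;80 0 0 0 0 0 0.091;80 0 0 0 0 0 0.091;80 0 0 0 0 0 0.091;80 0 0 0 0 0 0.091;80 0 0 0 0 0 0.091;80 0 0 0 0 0 0.091;80 0 0 0 0 0 0.091';python3 -m handwheel '40 0 0 0 0 0 0.091;40 0 0 0 0 0 0.091;40 0 0 0 0 0 0.091;40 0 0 0 0 0 0.091;40 0 0 0 0 0 0.091;40 0 0 0 0 0 0.091;40 0 0 0 0 0 0.091'
python3 - <<'E'
from kin import *
st=env.state();q0=st["qpos"];print(q0.round(1),st["ee_pos"])
A=Rt(10,45);q1,e=ik(np.array([486,-316,42])-101*A[:,0],A,[-65.4,18.3,125.5,68.2,47.5,140.8]);print(q1,e)
X0,E0=fk(q0,p);prevE=E0
for k in range(1,11):
    X,E=fk(q0+(q1-q0)*k/10,p);b=((k-1)//5)*5
    if (k-1)%5==0: Xb,Eb=fk(q0+(q1-q0)*b/10,p)
    print(k,(Eb.inv()*E).as_rotvec(degrees=True).round(1),(Eb.inv().apply(X-Xb)/1000).round(4),X.round(),"step",round((prevE.inv()*E).magnitude()*57.3,1));prevE=E
E
```

```text
time_s: 10.28
ee_pos: [440.8, -276.3, 327.4]
ee_rot: [6.6, 84.2, -25.9]
force: [0.6, -0.5, -0.3]
gripper_width: 90.9
time_s: 11.28
ee_pos: [441.4, -276.2, 324.3]
ee_rot: [87.6, 84.0, -24.9]
force: [1.1, 0.1, 1.6]
gripper_width: 91.2
time_s: 12.28
ee_pos: [441.3, -276.1, 323.4]
ee_rot: [168.1, 84.1, -24.3]
force: [-0.6, 0.1, 0.0]
gripper_width: 91.0
time_s: 12.87
ee_pos: [441.2, -276.0, 322.8]
ee_rot: [-151.7, 84.2, -23.8]
force: [0.5, 0.5, -0.4]
gripper_width: 90.9
[-34.    7.3  89.    1.   78.  108. ] [ 441.15638416 -275.98518935  322.75500433]
[-65.4158227   18.32363312 125.48714125  68.19245903  47.48240958
 140.82958838] 4.0839903970804485e-13
1 [ 8.3 -3.5 -5.3] [ 0.0331 -0.0064  0.0089] [ 444. -266.  289.] step 10.5
2 [ 17.5  -6.8 -10.4] [ 0.0615 -0.0121  0.0157] [ 447. -259.  261.] step 11.0
3 [ 27.4 -10.  -15.3] [ 0.0858 -0.0164  0.0198] [ 450. -254.  236.] step 11.5
4 [ 38.  -13.1 -19.8] [ 0.1068 -0.0183  0.0208] [ 453. -253.  215.] step 12.0
5 [ 49.3 -16.  -24. ] [ 0.1252 -0.0169  0.0186] [ 455. -256.  197.] step 12.4
6 [11.7 -2.2 -4.5] [ 0.0119  0.0036 -0.0134] [ 455. -264.  181.] step 12.8
7 [23.9 -4.  -9. ] [ 0.0206  0.0086 -0.0308] [ 452. -276.  165.] step 13.1
8 [ 36.5  -5.6 -13.3] [ 0.0269  0.0164 -0.052 ] [ 445. -292.  149.] step 13.4
9 [ 49.5  -6.8 -17.5] [ 0.0313  0.0284 -0.0763] [ 433. -310.  132.] step 13.7
10 [ 62.8  -7.8 -21.5] [ 0.0345  0.0459 -0.1024] [ 416. -328.  113.] step 13.9
```

```bash
python3 -m handwheel '8 -3.5 -5 0.033 -0.006 0.009 0.091;8 -3.5 -5 0.033 -0.006 0.009 0.091;17.5 -7 -10.5 0.061 -0.012 0.016 0.091;17.5 -7 -10.5 0.061 -0.012 0.016 0.091;27.5 -10 -15 0.086 -0.016 0.02 0.091;27.5 -10 -15 0.086 -0.016 0.02 0.091;38 -13 -20 0.107 -0.018 0.021 0.091;38 -13 -20 0.107 -0.018 0.021 0.091;49 -16 -24 0.125 -0.017 0.019 0.091;49 -16 -24 0.125 -0.017 0.019 0.091;49 -16 -24 0.125 -0.017 0.019 0.091'
cat > seg.py <<'E'
from kin import *
import sys
def seg(q1,n):
    st=env.state();q0=st["qpos"];print(q0.round(1),st["ee_pos"].round(1))
    Xb,Eb=st["ee_pos"],R.from_euler('xyz',st["ee_rot"],degrees=True);pe=Eb
    for k in range(1,n+1):
        X,E=fk(q0+(q1-q0)*k/n,p)
        print(k,(Eb.inv()*E).as_rotvec(degrees=True).round(1),(Eb.inv().apply(X-Xb)/1000).round(4),X.round(),"step",round((pe.inv()*E).magnitude()*57.3,1));pe=E
E
python3 - <<'E'
from seg import *
A=Rt(10,45);q1,e=ik(np.array([486,-316,42])-101*A[:,0],A,[-65.4,18.3,125.5,68.2,47.5,140.8]);seg(q1,5)
E
```

```text
time_s: 13.78
ee_pos: [453.0, -255.3, 195.2]
ee_rot: [-41.8, 59.6, 37.3]
force: [0.1, -0.4, 0.9]
gripper_width: 91.1
[-49.8  12.9 107.5  34.6  62.7 124.1] [ 453.  -255.3  195.2]
1 [11.7 -2.1 -4.6] [ 0.0117  0.0031 -0.0132] [ 453. -263.  179.] step 12.8
2 [24.  -3.9 -9.1] [ 0.0202  0.0076 -0.0305] [ 451. -275.  164.] step 13.1
3 [ 36.6  -5.5 -13.4] [ 0.0261  0.015  -0.0517] [ 444. -291.  148.] step 13.4
4 [ 49.6  -6.8 -17.7] [ 0.0302  0.0266 -0.0759] [ 433. -309.  132.] step 13.7
5 [ 62.9  -7.8 -21.7] [ 0.0331  0.0436 -0.1022] [ 416. -328.  113.] step 14.0
```

The arm follows the plan closely, so I'll run the second half.

```bash
python3 -m handwheel '12 -2 -4.5 0.012 0.003 -0.013 0.091;12 -2 -4.5 0.012 0.003 -0.013 0.091;24 -4 -9 0.02 0.008 -0.03 0.091;24 -4 -9 0.02 0.008 -0.03 0.091;36.5 -5.5 -13.5 0.026 0.015 -0.052 0.091;36.5 -5.5 -13.5 0.026 0.015 -0.052 0.091;49.5 -7 -17.5 0.03 0.027 -0.076 0.091;49.5 -7 -17.5 0.03 0.027 -0.076 0.091;63 -8 -21.5 0.033 0.044 -0.102 0.091;63 -8 -21.5 0.033 0.044 -0.102 0.091;63 -8 -21.5 0.033 0.044 -0.102 0.091;63 -8 -21.5 0.033 0.044 -0.102 0.091'
python3 - <<'E'
from h import *
st=env.state();f=env.grab_frame("wrist");cv2.imwrite("pics/w5.png",f[:,:,::-1]);c=cam("wrist",st)
print(st["qpos"].round(1),st["ee_pos"],st["ee_rot"])
m,l,b=blobs(f,(45,60,40),(85,255,255),100)
for i,q,ce in b: print(q,ce,plane(c,ce,70))
print("expect",proj(c,(486,-316,30)),proj(c,(486,-316,70)))
A=Rt(10,45);g=np.array([486,-316,42]);move(g+19*A[:,0],A,st)
E
```

```text
time_s: 14.78
ee_pos: [417.2, -328.3, 115.5]
ee_rot: [-0.1, 44.9, 10.3]
force: [0.1, -0.4, 0.6]
gripper_width: 91.2
[-65.3  18.3 125.2  67.9  47.8 141. ] [ 417.23639173 -328.31690861  115.46260924] [-0.06189138 44.85679712 10.31839903]
[ 249  215   62   31 1058] [280.68809074 228.16635161] [ 475.50235556 -318.77914894   70.        ]
expect [281.93388597 188.0224983 ] [281.91836812 234.96529559]
shift [ 0.1203 -0.0003 -0.0029]
turn [ 0.29  0.14 -0.23]
```

View pics/w5.png

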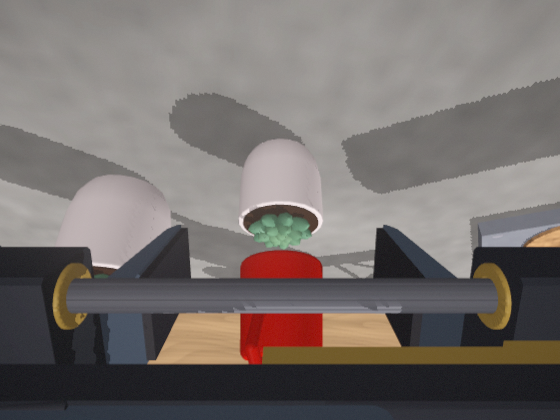

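The bowl is centred between the jaws at column 281, with the big pot to the left, farther out. I'll advance and grip.

```bash
python3 -m handwheel '0 0 0 0.03 0 -0.003 0.091;0 0 0 0.06 0 -0.003 0.091;0 0 0 0.085 0 -0.003 0.091;0 0 0 0.105 0 -0.003 0.091;0 0 0 0.115 0 -0.003 0.091;0 0 0 0.12 0 -0.003 0.091;0 0 0 0.12 0 -0.003 0.091' && python3 -m handwheel '0 0 0 0 0 0 0.05;0 0 0 0 0 0 0.05;0 0 0 0 0 0 0.05;0 0 0 0 0 0 0.05;0 0 0 0 0 0 0.05;0 0 0 0 0 0 0.05;0 0 0 0 0 0 0.05;0 0 0 0 0 0 0.05' 30
python3 - <<'E'
from seg import *
print(env.state()["ee_pos"],env.state()["ee_rot"])
# lift straight up 35, check wrist rotvec for world up
st=env.state();A=R.from_euler('xyz',st["ee_rot"],degrees=True);print(A.inv().apply([0,0,.04]).round(4))
E
```

```text
time_s: 15.42
ee_pos: [499.7, -313.1, 27.8]
ee_rot: [0.2, 44.8, 10.4]
force: [1.0, 0.4, 0.7]
gripper_width: 91.2
time_s: 16.08
ee_pos: [498.2, -314.1, 28.4]
ee_rot: [0.2, 44.8, 10.2]
force: [-4.9, -0.8, 6.1]
gripper_width: 61.2
[ 498.22647458 -314.1166525    28.38828465] [ 0.2468587  44.83505743 10.15281226]
[-0.0282  0.0001  0.0284]
```

```bash
python3 -m handwheel '0 0 0 -0.004 0 0.004 0.05;0 0 0 -0.009 0 0.009 0.05;0 0 0 -0.014 0 0.014 0.05;0 0 0 -0.02 0 0.02 0.05;0 0 0 -0.025 0 0.025 0.05;0 0 0 -0.028 0 0.028 0.05;0 0 0 -0.028 0 0.028 0.05;0 0 0 -0.028 0 0.028 0.05' 35
python3 - <<'E'
from seg import *
f=env.grab_frame("side");cv2.imwrite("pics/s4.png",cv2.resize(f[100:300,220:480],(780,600),interpolation=cv2.INTER_CUBIC)[:,:,::-1])
mat=np.array([562,36,0]);h=Rt(34.5,0)[:,0]
g0=env.state()["ee_pos"]-19*R.from_euler('xyz',env.state()["ee_rot"],degrees=True).apply([1,0,0]);print("g",g0)
gz=g0[2]
q=env.state()["qpos"]
for k,az in((200,20),(150,27),(60,27),(0,27)):
    A=Rt(az,45);g=mat-k*h+[0,0,gz];q,e=ik(g+19*A[:,0],A,q);print(k,g.round(),q.round(1),e.round(2))
E
```

```text
time_s: 16.75
ee_pos: [497.9, -313.3, 67.0]
ee_rot: [0.3, 44.9, 10.3]
force: [0.8, 0.2, -3.5]
gripper_width: 61.1
g [ 484.60693732 -315.606833     80.18226358]
200 [397. -77.  80.] [-42.2  15.  149.3 101.3  39.6 112.1] 0.0
150 [438. -49.  80.] [-34.6  16.8 144.3  98.2  38.9 116.9] 0.0
60 [513.   2.  80.] [-19.7  19.1 138.6 109.4  33.1 120.3] 0.0
0 [562.  36.  80.] [-12.1  21.2 133.7 113.8  29.1 123.4] 0.0
```

View pics/s4.png

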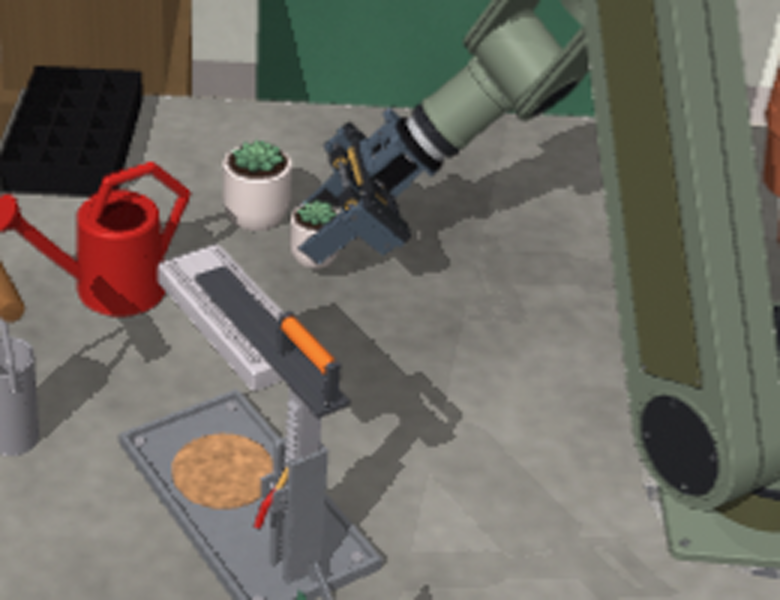

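The bowl hangs upright in the fingers at crop (315,235), and the lamp is still raised. I'll carry the bowl low to a spot in front of the mat.

Run:
```python
from seg import *
mat=np.array([562,36,0]);h=Rt(34.5,0)[:,0];A=Rt(27,45)
move(mat-150*h+[0,0,82]+19*A[:,0],A)
```

```text
shift [-0.      0.2745  0.0006]
turn [-12.17   0.11  11.8 ]
```

```bash
python3 -m handwheel '-1 0 1 0 0.01 0 0.05;-2 0 2 0 0.03 0 0.05;-3 0 3 0 0.06 0 0.05;-4 0 4 0 0.09 0 0.05;-6 0 6 0 0.12 0 0.05;-7 0 7 0 0.15 0 0.05;-8 0 8 0 0.18 0 0.05;-9.5 0 9 0 0.21 0 0.05;-11 0 10.5 0 0.24 0 0.05;-12 0 11.5 0 0.265 0 0.05;-12.2 0 11.8 0 0.275 0 0.05;-12.2 0 11.8 0 0.275 0 0.05'
python3 - <<'E'
from seg import *
st=env.state();print(st["qpos"].round(1))
mat=np.array([562,36,0]);h=Rt(34.5,0)[:,0];A=Rt(27,45)
for k in(75,0): move(mat-k*h+[0,0,82]+19*A[:,0],A,st)
E
```

```text
time_s: 17.8
ee_pos: [448.8, -40.4, 68.1]
ee_rot: [0.0, 44.9, 27.2]
force: [0.9, -0.2, -2.8]
gripper_width: 61.2
[-34.5  16.5 144.5  98.   39.  117.1]
shift [0.0525 0.0066 0.053 ]
turn [ 0.11  0.09 -0.15]
shift [0.1052 0.0162 0.1055]
turn [ 0.11  0.09 -0.15]
```

```bash
python3 -m handwheel '0 0 0 0.008 0.001 0.008 0.05;0 0 0 0.02 0.003 0.02 0.05;0 0 0 0.035 0.005 0.035 0.05;0 0 0 0.05 0.008 0.05 0.05;0 0 0 0.065 0.01 0.065 0.05;0 0 0 0.08 0.012 0.08 0.05;0 0 0 0.09 0.014 0.09 0.05;0 0 0 0.1 0.015 0.1 0.05;0 0 0 0.105 0.016 0.105 0.05;0 0 0 0.105 0.016 0.105 0.05;0 0 0 0.105 0.016 0.105 0.05'
python3 - <<'E'
from seg import *
st=env.state();print(st["qpos"].round(1))
f=env.grab_frame("side");cv2.imwrite("pics/s5.png",cv2.resize(f[150:330,200:434],(780,600),interpolation=cv2.INTER_CUBIC)[:,:,::-1])
g=st["ee_pos"]-19*R.from_euler('xyz',st["ee_rot"],degrees=True).apply([1,0,0]);print("g",g)
mat=np.array([562,36,0]);A=Rt(27,45);move(mat+[0,0,54]+19*A[:,0],A,st)
E
```

```text
time_s: 18.72
ee_pos: [575.2, 38.3, 68.4]
ee_rot: [-0.1, 44.9, 26.9]
force: [-0.8, -0.8, -3.5]
gripper_width: 61.1
[-12.6  21.1 133.4 112.8  29.2 124. ]
g [563.1723241   32.21112926  81.82134496]
shift [ 0.0201  0.004  -0.0193]
turn [0.05 0.09 0.08]
```

View pics/s5.png

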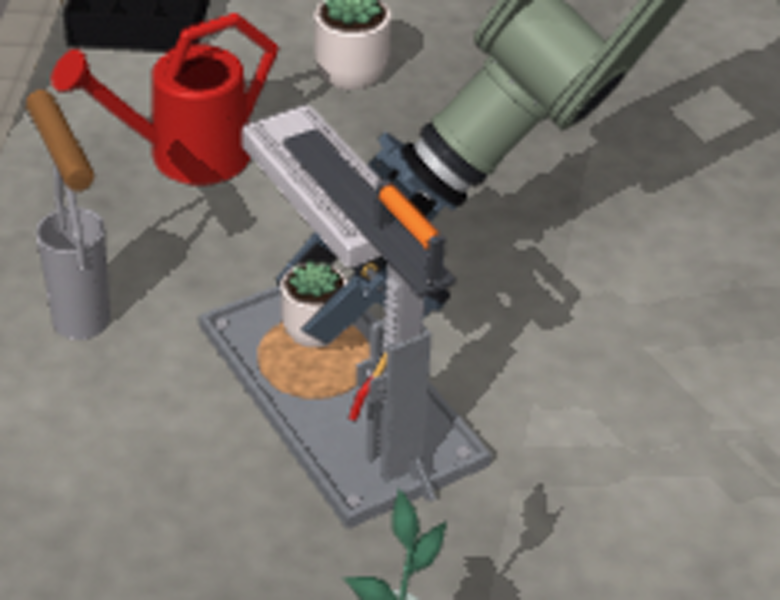

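The bowl is over the mat, upright and clear of the panel. I'll nudge it about 5 mm left and lower it to contact.

```bash
python3 -m handwheel '0 0 0 0.002 0.002 -0.001 0.05;0 0 0 0.006 0.005 -0.004 0.05;0 0 0 0.011 0.006 -0.009 0.05;0 0 0 0.015 0.006 -0.013 0.05;0 0 0 0.018 0.006 -0.016 0.05;0 0 0 0.0195 0.006 -0.0175 0.05;0 0 0 0.0195 0.006 -0.0175 0.05;0 0 0 0.0195 0.006 -0.0175 0.05'; python3 -c "
from h import *
st=env.state();print(st['ee_pos']-19*R.from_euler('xyz',st['ee_rot'],degrees=True).apply([1,0,0]),st['force'])"
```

```text
time_s: 19.43
ee_pos: [573.9, 44.6, 42.7]
ee_rot: [-0.1, 44.9, 26.9]
force: [0.9, -1.0, -3.7]
gripper_width: 61.4
[561.89509152  38.53476751  56.12477786] [ 0.90992748 -0.9877354  -3.65975117]
```

```bash
python3 -m handwheel '0 0 0 0.0005 0 -0.0005 0.05;0 0 0 0.001 0 -0.001 0.05;0 0 0 0.0012 0 -0.0012 0.05;0 0 0 0.0012 0 -0.0012 0.05';python3 -m handwheel '0 0 0 0.0003 0 -0.0003 0.05;0 0 0 0.0007 0 -0.0007 0.05;0 0 0 0.0007 0 -0.0007 0.05'
```

```text
time_s: 19.77
ee_pos: [574.0, 44.9, 41.1]
ee_rot: [-0.1, 44.8, 26.9]
force: [0.7, -0.3, -2.7]
gripper_width: 61.1
time_s: 20.02
ee_pos: [574.1, 44.9, 40.5]
ee_rot: [-0.1, 44.8, 26.9]
force: [-2.0, -0.3, 1.0]
gripper_width: 61.1
```

Contact is made: the force flipped from -3.7 to +1 N. I'll open and retreat along the tool axis.

```bash
python3 -m handwheel '0 0 0 0 0 0 0.065;0 0 0 0 0 0 0.07;0 0 0 0 0 0 0.08;0 0 0 0 0 0 0.09;0 0 0 0 0 0 0.09;0 0 0 0 0 0 0.09;0 0 0 0 0 0 0.09' && python3 -m handwheel '0 0 0 -0.01 0 0 0.09;0 0 0 -0.03 0 0 0.09;0 0 0 -0.06 0 0 0.09;0 0 0 -0.09 0 0 0.09;0 0 0 -0.12 0 0 0.09;0 0 0 -0.14 0 -0.02 0.09;0 0 0 -0.15 0 -0.05 0.09;0 0 0 -0.15 0 -0.08 0.09;0 0 0 -0.15 0 -0.08 0.09;0 0 0 -0.15 0 -0.08 0.09'
python3 - <<'E'
from h import *
st=env.state();print(st["ee_pos"],st["force"])
f=env.grab_frame("side");cv2.imwrite("pics/s6.png",cv2.resize(f[150:330,200:434],(780,600),interpolation=cv2.INTER_CUBIC)[:,:,::-1])
s=cam("side")
for lo,hi in(((45,60,40),(85,255,255)),((4,200,120),(16,255,255))):
    m,l,b=blobs(f,lo,hi,20)
    for i,q,ce in b:
        if 270<ce[0]<340 and 200<ce[1]<270:
            u=cv2.minAreaRect(np.argwhere(l==i)[:,::-1].astype(np.float32))[0];print(ce,u,plane(s,ce,84),tri(ray(s,u),(np.array([476.1,159.9,0]),np.array([0,0,1.]))))
E
```

```text
time_s: 20.6
ee_pos: [574.0, 44.9, 40.1]
ee_rot: [-0.1, 44.8, 26.9]
force: [0.3, -0.4, 0.0]
gripper_width: 90.4
time_s: 21.43
ee_pos: [428.2, -29.4, 88.6]
ee_rot: [0.1, 44.9, 26.9]
force: [0.7, -0.1, 0.5]
gripper_width: 90.3
[428.22937036 -29.35069482  88.58002196] [ 0.67136373 -0.08395686  0.50711938]
[294.         241.60416667] (293.8846130371094, 241.57691955566406) [558.81590083  48.04286065  84.        ] (array([511.87023068, 163.37314913, 197.67751723]), np.float64(71.87689942065596))
[321.64583333 213.64583333] (321.7500305175781, 213.75003051757812) [481.33421742 -95.10229535  84.        ] (array([475.7478011 , 159.89229683, 298.99330479]), np.float64(0.7045662638049862))
```

View pics/s6.png

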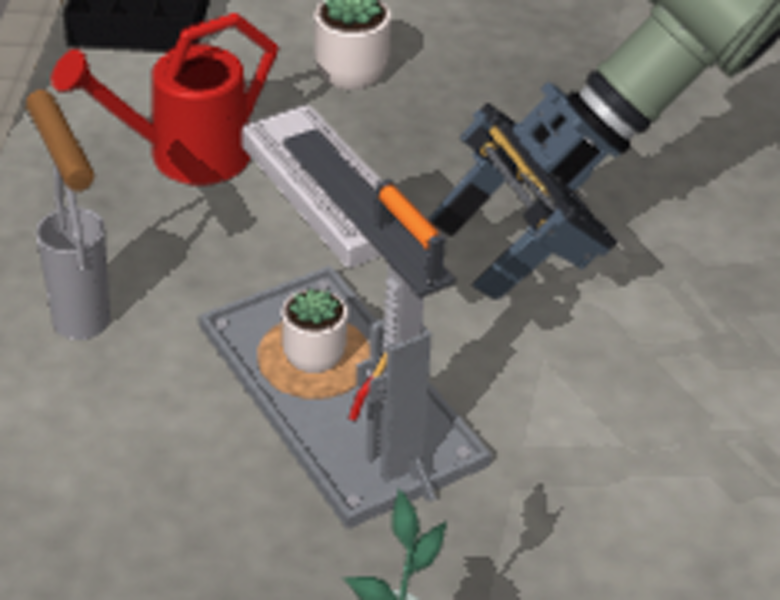

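The bowl stands upright near the mat's centre, with cork visible all round it in front, and the handle is at the same pixel as after the lift. The hand is clear, so I'm handing in.

```bash
python3 -c "
from workcell import env
print(env.job_done())"
```

```text
the job is handed in; nothing more can be done
None
```

The job is handed in after about 21.5 s of robot time: the lamp is up six clicks and the small bowl stands on the cork mat. `job_done()` gives no verdict, so this rests on my own checks.

**Lamp:** I gripped the orange handle, lifted it 65.5 mm, lowered it until the pawl took the weight, and let go. The tool measured a 60.1 mm rise. The side camera gave 60.4 mm after release, and the handle was at the same pixel in the last picture.

**Bowl:** I gripped the 62 mm bowl with the hand leaning 45°, carried it in low under the lamp, and lowered it until I felt contact. I then opened the fingers and backed out. It stood upright on the mat in the last picture, the hand was clear and the wrist force was near zero.

**Bystanders:** the can and planter look unmoved in the last picture. I never went near the vase, and only its cutting was in that picture.

**Disagreements and problems:**
- **Mat centre:** my estimates spread by about 14 mm, from (559, 28) to (567, 40) and (561, 42). I placed the bowl at about (562, 38), so it should be within roughly 10 mm of centre.
- **Stand angle:** it measured about 34.5°, although the description says up to 30°. I worked with the measured angle.
- **Wrist:** my first leaned approach to the bowl came close to a wrist singularity. I backed off and came in with the wrist in a different configuration.
- **Pictures:** I viewed 11, one over the budget of 10.

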